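Count two nuts into the trough of a counting tray

TASK

Two hex nuts and a bolt lie on the raised deck of the grey metal counting tray. Sweep both nuts along the deck over its edge into the sunken trough, without lifting them, leave the bolt on the deck where it lies, and then shut the trough's hinged lid fully.

Things in the scene. Friction and masses are not known exactly. Their poses are not given: they have to be found in the camera images.
- tray: Grey metal tray, 186x211 mm, fixed to the bench. Origin: centre of its underside, z up, y towards the trough. In its frame, mm: deck 30 high, x -91 to 91, y -105 to its drop-off edge at y 45; rims 6 mm above the deck on its other three sides. Trough y 45 to 97, x -91 to 91, floor 4 high, outer wall 34 high. Nuts and bolt lie in 3 lanes about 48 mm apart along x, in any order.
- lid (a joint): Dark steel trough lid, 176 mm along tray x, 70 mm from hinge to free edge (8 mm bead). Hinge line along tray x at tray y 106, height 36 mm. Radians: 0 shut (level), 1.57 upright, stop at 1.9 leaning away from the deck. Starts at 1.4 to 1.85; friction holds it near upright; pushed from behind towards the deck it falls shut by itself below about 1.1.
- nut_a_center (a point): One of two equal steel hex nuts, 24 mm over the flats, 27 mm over the corners, 13 mm high, 45 g, lying flat on the deck; the point is its centre, half-way up.
- nut_b_center (a point): The other hex nut, as nut_a; the point is its centre, half-way up.
- bolt_center (a point): Steel hex bolt lying on the deck roughly along the tray's y, 58 mm long, head 22 mm wide and 20 mm high; not to be swept. The point is the middle of its length, 10 mm above the deck.
There are look-alikes about, which are no part of the job. Leave any brown look-alike of the part that bears nut_b_center alone.

How it is judged:
By the outcome, as a careful person would: the job done as asked, in the order asked, and still so for the second after the job is handed in, with the robot touching nothing.
It also fails if it takes over 51 s, if anything falls off the work surface, if the arm or the gripper's body presses on something with over 40 N, if the wrist force passes 120 N, or if a joint passes its speed limit or range.

ROBOT

A 6-joint arm with a two-finger parallel gripper is mounted at the origin on the work surface; the furniture and walls round the work are solid. World frame = base frame: x ahead of the robot, y to its left, z up, the work surface at z = 0. Lengths are in m, angles in degrees, forces in N, time in s.
With the tool pointing down it reaches from about 0.25 to 0.725 m from the base axis. Payload 9.7 kg.
Tool frame: the origin (TCP) lies on the centre line of the jaws, within the pads' length; the fingertips stand bot.nose_length ahead of it and the grasp point (between the pads) lies 11 mm behind it (bot.nose_length is the distance from the TCP to the fingertips, in m); z points along the fingers, y is the line along which they close (so a half turn about z gives the same grasp; the last joint's range is limited). The gripper opens to 85 mm and grips with 20 to 120 N. Pads are 22 mm wide; open, the fingers measure 114 mm over their backs; the gripper's body (76 mm by 85 mm) begins 54 mm behind the grasp point. The pads swing forward as they close: fully open they stand 13 mm farther back than shut.
Start: joints at [72.594, 4.979, 10.078, 95.1, 0, 90], TCP at [0.165, 0.525, 0.206] pointing down, gripper open.
Joint ranges: [-179.16, 179.16], [-48.56, 103.87], [-65.8, 70.77], [-126.05, 130.52], [-82.76, 87.17], [-180, 180]. Speed limits (degrees/s): [127.2, 127.2, 147.25, 180, 180, 180].

INTERFACE

Orientations are given as [roll, pitch, yaw] about the fixed x, y, z axes, in that order (R = Rz(yaw) Ry(pitch) Rx(roll)).
In Python, from workcell import bot gives the robot as it stands. The module is installed in compiled form; this text tells all that it offers.
- The arm moves only by the shell command python3 -m inch 'ROWS' [OPENING] [FORCE]. ROWS is JSON, a list of rows, each a list of 4 numbers: the shift along the world's x, y, z in cm, then the turn about the world's z in degrees. A call has exactly 8 rows; each row is the pose to reach, as a shift and turn from the pose commanded when the call began; what a row does not reach only later rows make up. A row lasts 1/8 s, in which the tool goes at most 62.5 mm and 10.7 degrees, less where a joint would pass 70% of its speed; a pose out of reach is approached as far as the arm can. A call with a gripper value outside its range is refused whole. OPENING is the finger opening in cm, from 0 to 8.54, set as the call begins (- or left out, the last holds). The fingers move at their own pace and stop on an object; FORCE is the grip in N (left out, the last holds). Time passes only in rows, so rows that repeat a pose let the fingers close, or fill a call up. It gives the time, the measured TCP pose, the force, the opening and the grip force at its end, in the units of the state.
- bot.get_obs(): the state, without advancing time (a new reading comes with each control period).
- bot.camera(name): name is "side" or "top"; returns a dict with "img" (420x560x3 uint8, red, green, blue), "fovy" (degrees; the focal length in pixels is half the picture's height over the tangent of half this angle, whatever the lens; pixels are square), "cx", "cy" (the principal point, pixels), "R" (3x3) and "t" (3): a world point X has camera coordinates R X + t. Camera axes: x right, y down, z forward; pixel columns grow to the right and rows downward; lengths in m; the calibration is good to about 2 mm. A picture is of the moment at which its call begins. There is no depth.
- bot.job_done(): hands the job in; it is judged then, once.
Trained networks look in a picture, given as the dict that the camera call returned (one of the last four; its "shot" number tells which), for a name from the list of things; names that differ only in an ending like _2 or _b are one class to them, and where a whole thing is asked for, a point or a joint stands for the part that bears it (a point fixed in the world has none). Each returns a list of dicts, best first, with "score" (0 to 1); they miss things now and then, are a little off and sometimes report something else, mostly with a low value. They report only what shows in the picture. A call takes as long as a camera call. They do not tell look-alikes from the thing itself.
- bot.find_in(thing, picture): "point" ([column, row] in pixels, amid what is visible of it).
- bot.landmark_of(thing, picture): "point" ([column, row] in pixels: a listed point, or the origin of a listed thing).
The state is a dict: "time": time; "q": joint angles; "qd": joint speeds; "joint_efforts": joint torques, N m; "ee_pos": TCP position; "tcp_rot": TCP orientation; "wrist_force": force on the tool from outside, world axes, zero at the start; "torque": the same for the moment, N m; "opening": finger opening in m; "grasp_force": force on a finger pad.
Only numpy, scipy, OpenCV 4.12 (cv2) and the standard library are available. Lean on these libraries where they do the work, as an engineer would, in place of code of your own. Each camera call takes 0.05 s, during which the arm holds its last target. There are 200 camera calls.

## Working session

There is one attempt and no reset: what is moved stays moved. The work goes in short steps, Python scripts to look and compute and a shell command to move; the robot and the scene stay as the last step left them, time stands still between calls to the robot, and variables do not carry over. Pictures are saved under pics/ and viewed, at most 10 in all, crops included, and the job is handed in when it is done.

```bash
mkdir -p pics; cat > h.py <<'E'
import numpy as np, cv2
from workcell import bot
def K(c):
    f=c["img"].shape[0]/2/np.tan(np.radians(c["fovy"]/2)); return np.array([[f,0,c["cx"]],[0,f,c["cy"]],[0,0,1]])
def ray(c,p):
    R=np.array(c["R"]);t=np.array(c["t"]); d=R.T@np.linalg.inv(K(c))@[p[0],p[1],1]; return -R.T@t,d
def atz(c,p,z):
    o,d=ray(c,p); return o+d*(z-o[2])/d[2]
def tri(c1,p1,c2,p2):
    P=[K(c)@np.c_[np.array(c["R"]),np.array(c["t"])] for c in(c1,c2)]
    X=cv2.triangulatePoints(P[0],P[1],np.array(p1,float).reshape(2,1),np.array(p2,float).reshape(2,1)).ravel(); return X[:3]/X[3]
def proj(c,X):
    x=K(c)@(np.array(c["R"])@X+np.array(c["t"])); return x[:2]/x[2]
E
python3 - <<'E'
from h import *
np.set_printoptions(precision=3,suppress=True)
o=bot.get_obs();print(o["time"],o["ee_pos"],o["tcp_rot"],o["opening"],bot.nose_length)
for n in("side","top"):
    c=bot.camera(n);cv2.imwrite(f"pics/{n}0.png",c["img"][:,:,::-1])
    print(n,c["fovy"],c["cx"],c["cy"],-np.array(c["R"]).T@c["t"])
    for th in("tray","lid","nut_a_center","bolt_center"):
        for f in(bot.find_in,bot.landmark_of):
            print(th,f.__name__,[(np.round(r["point"],1).tolist(),round(r["score"],2)) for r in f(th,c)])
E
```

```text
0.0 [0.164 0.525 0.205] [-179.919    0.002  162.596] 0.08571248895172598 0.008
side 43.77615953225397 281.8641159725374 210.91737271254775 [-0.053  0.233  0.538]
tray call [([318.9, 217.3], 0.62), ([348.7, 221.9], 0.6)]
tray call [([321.7, 223.8], 0.97)]
lid call [([267.2, 201.4], 0.97)]Traceback (most recent call last):
  File "<stdin>", line 9, in <module>
ValueError: it knows: bolt_center, nut_a_center, nut_b_center, tray
```

View pics/side0.png

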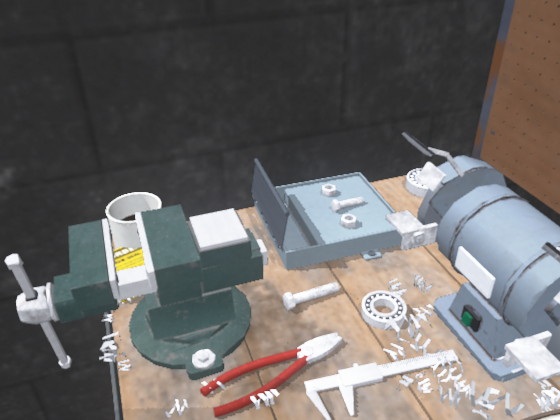

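The side view shows the tray at about (325,215). The dark lid stands at (268,200), with nuts at (330,190) and (348,220) and the bolt between them at (348,203). A look-alike bolt lies on the bench at (312,295).

```bash
python3 - <<'E'
from h import *
np.set_printoptions(precision=3,suppress=True)
C={}
for n in("side","top"):
    c=C[n]=bot.camera(n);cv2.imwrite(f"pics/{n}1.png",c["img"][:,:,::-1])
    print(n,c["fovy"],-np.array(c["R"]).T@c["t"], np.array(c["R"])[2])
    for th in("tray","nut_a_center","bolt_center"):
        for f in("find_in","landmark_of"):
            print(th,f,[(np.round(r["point"],1).tolist(),round(r["score"],2),atz(c,r["point"],.03 if th!="tray" else 0).round(3).tolist()) for r in getattr(bot,f)(th,c)])
    print([(np.round(r["point"],1).tolist(),round(r["score"],2)) for r in bot.find_in("lid",c)])
E
```

```text
side 43.77615953225397 [-0.053  0.233  0.538] [ 0.78  -0.271 -0.564]
tray find_in [([318.8, 217.3], 0.62, [0.649, -0.081, 0.0]), ([268.4, 200.7], 0.21, [0.733, -0.013, 0.0])]
tray landmark_of [([322.9, 222.3], 0.98, [0.633, -0.081, 0.0])]
nut_a_center find_in [([328.1, 188.9], 0.46, [0.688, -0.115, 0.03])]
nut_a_center landmark_of [([329.5, 188.1], 0.69, [0.689, -0.118, 0.03])]
bolt_center find_in [([343.6, 202.4], 0.78, [0.637, -0.122, 0.03])]
bolt_center landmark_of []
[([266.9, 200.5], 0.83)]
top 43.98778565294783 [0.474 0.006 0.898] [ 0.178 -0.034 -0.983]
tray find_in [([320.9, 205.5], 0.92, [0.634, -0.085, 0.0])]
tray landmark_of [([321.4, 210.0], 0.71, [0.625, -0.086, -0.0])]
nut_a_center find_in [([340.1, 173.8], 0.42, [0.683, -0.117, 0.03])]
nut_a_center landmark_of [([341.5, 177.0], 0.46, [0.678, -0.119, 0.03])]
bolt_center find_in [([344.8, 207.4], 0.63, [0.625, -0.123, 0.03])]
bolt_center landmark_of [([344.7, 203.4], 0.61, [0.631, -0.123, 0.03])]
[([262.3, 196.1], 0.69)]
```

View pics/top1.png

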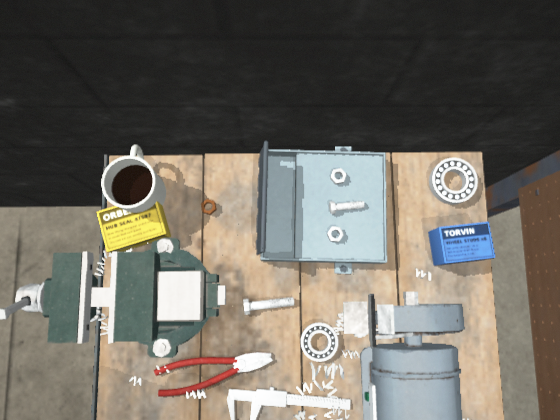

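The top view shows the tray at (322,205), yaw about 0, with the lid at (264,200). Candidates are nuts at (338,176) and (336,234), and the bolt at (347,206). The look-alikes are a brown nut at (209,207) and a bench bolt at (268,304). I choose the two grey nuts on the deck and check them in a close crop.

```bash
python3 - <<'E'
from h import *
np.set_printoptions(precision=3,suppress=True)
t=bot.camera("top");s=bot.camera("side")
a=cv2.resize(t["img"][142:277,250:395],None,fx=2.75,fy=2.75,interpolation=2)
b=cv2.resize(s["img"][150:271,245:405],None,fx=2.45,fy=2.45,interpolation=2)
H=max(a.shape[0],b.shape[0]);im=np.zeros((H,a.shape[1]+b.shape[1],3),np.uint8);im[:a.shape[0],:a.shape[1]]=a;im[:b.shape[0],a.shape[1]:]=b
cv2.imwrite("pics/crop.png",im[:,:,::-1]);print(im.shape,a.shape)
for n,p in(("wallbase",(225,153)),("wallbase2",(420,153)),("tableright",(490,200)),("vise jaw",(225,295))):print(n,atz(t,p,0))
for n,pt,ps in(("nutfar",(338,176),(329.5,189)),("nutnear",(336,234),(348.5,219.5)),("bolt",(346,206),(346.5,203.5)),("lidtopfar",(266,143),(255,161)),("lidtopnear",(258,261),(286,212)),("tray",(321.4,210),(322.9,222.3)),
 ("rimfarR",(386,153),(361,175)),("rimnearR",(386,262),(408,235)),("vise-jawtop",(222,287),(263,245))):
    X=tri(t,pt,s,ps);print(n,X,proj(t,X)-pt,proj(s,X)-ps)
E
```

```text
(371, 791, 3) (371, 399, 3)
wallbase [0.73  0.083 0.   ]
wallbase2 [ 0.728 -0.267  0.   ]
tableright [ 0.641 -0.388  0.   ]
vise jaw [0.481 0.082 0.   ]
nutfar [ 0.678 -0.112  0.036] [0.127 0.055] [-0.129 -0.002]
nutnear [ 0.579 -0.105  0.036] [-0.708 -0.314] [ 0.771 -0.006]
bolt [ 0.627 -0.124  0.034] [-0.579 -0.256] [ 0.607 -0.003]
lidtopfar [0.719 0.011 0.097] [-0.95  -0.338] [0.913 0.066]
lidtopnear [0.53  0.024 0.114] [-0.422 -0.164] [0.468 0.021]
tray [ 0.626 -0.082  0.004] [-1.883 -0.785] [2.01  0.013]
rimfarR [ 0.722 -0.2    0.023] [-0.117 -0.054] [ 0.115 -0.002]
rimnearR [ 0.533 -0.192  0.013] [-0.408 -0.204] [ 0.462 -0.025]
vise-jawtop [0.491 0.076 0.097] [1.834 0.69 ] [-2.146 -0.161]
```

View pics/crop.png

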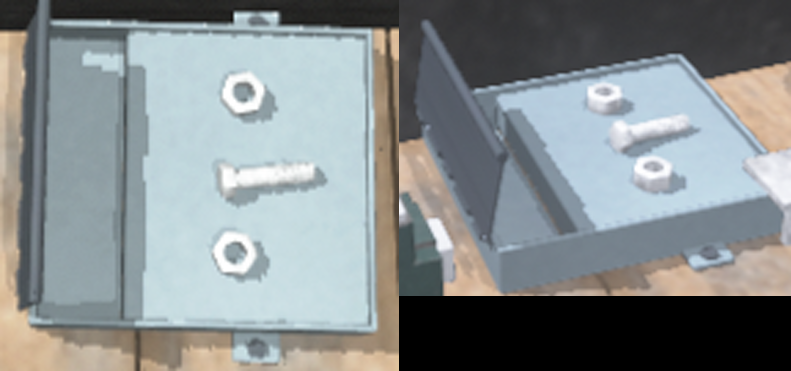

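The crop confirms two grey steel nuts on the deck at crop (243,93) and (234,253), with the bolt between them. The triangulated heights of about 36 mm agree with the text, and the tray yaw is about -3°. The lid is near upright, at about 1.5 rad. Next I move over the vise to a point behind the near nut.

```bash
python3 -m inch '[[0,-2,3,-9],[3,-6,6,-19],[6,-10,7,-29],[9,-15,7,-39],[12,-20,7,-49],[15,-25,7,-59],[18,-29,7,-69],[22,-33,7,-76]]' 1.2 40; python3 -c "
from h import *
o=bot.get_obs();print(o['time'],o['ee_pos'],o['tcp_rot'],o['wrist_force'],o['opening'])"
```

```text
time: 2.1
ee_pos: [0.3851, 0.1933, 0.2762]
tcp_rot: [179.9, -0.0, 86.3]
wrist_force: [1.0, 0.6, 1.0]
opening: 0.0122
grasp_force: 0.0
2.1 [0.38512299 0.19331755 0.27624696] [ 1.79932105e+02 -4.81584009e-02  8.63393703e+01] [1.008459   0.62236636 0.96674001] 0.01219258383656746
```

```bash
python3 -m inch '[[2.5,-4.5,0,0],[5,-9,0,0],[7.5,-13.5,0,0],[10,-18,0,0],[12.5,-22.5,0,0],[15,-27,0,0],[17.5,-31,0,0],[19.2,-34,-3,0]]'; python3 -m inch '[[0,0,-3,0],[0,0,-6,0],[0,0,-9,0],[0,0,-11,0],[0,0,-13,0],[0,0,-15,0],[0,0,-15.5,0],[0,0,-15.5,0]]'; python3 - <<'E'
from h import *
c=bot.camera("top");s=bot.camera("side")
im=np.hstack([c["img"][130:300,240:420],s["img"][130:300,240:420]]);cv2.imwrite("pics/p4.png",cv2.resize(im,None,fx=2.2,fy=2.2,interpolation=2)[:,:,::-1])
E
```

```text
time: 3.1
ee_pos: [0.5781, -0.1473, 0.2468]
tcp_rot: [179.8, 0.0, 86.5]
wrist_force: [0.5, 0.4, -0.5]
opening: 0.0121
grasp_force: 0.0
time: 4.1
ee_pos: [0.5765, -0.1452, 0.0909]
tcp_rot: [-180.0, -0.0, 86.6]
wrist_force: [0.5, 0.5, 0.3]
opening: 0.0118
grasp_force: 0.0
```

View pics/p4.png

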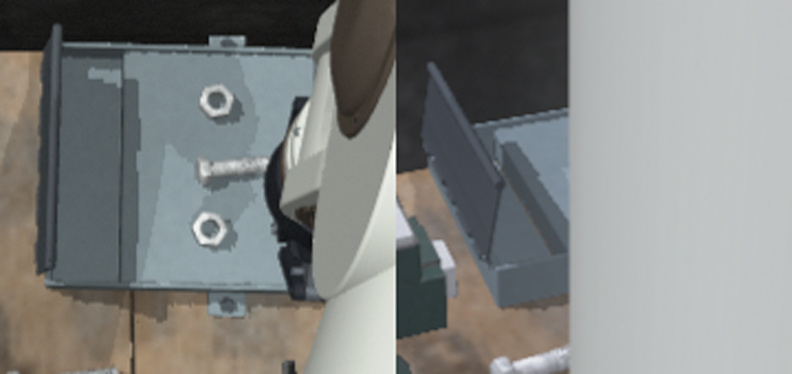

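The arm now stands behind the near nut, seen at crop (210,229), and all the parts are undisturbed. Next I lower to just above the deck.

```bash
python3 -m inch '[[0,0,-1,0],[0,0,-2,0],[0,0,-3,0],[0,0,-3.7,0],[0,0,-4.2,0],[0,0,-4.6,0],[0,0,-4.7,0],[0,0,-4.7,0]]'
```

```text
time: 5.2
ee_pos: [0.5766, -0.1452, 0.0438]
tcp_rot: [180.0, 0.0, 86.6]
wrist_force: [0.4, 0.2, 0.1]
opening: 0.0122
grasp_force: 0.0
```

```bash
python3 -m inch '[[0,0.6,-0.2,0],[0.1,1.4,-0.2,0],[0.1,2.2,-0.2,0],[0.1,3,-0.2,0],[0.2,3.8,-0.2,0],[0.2,4.6,-0.2,0],[0.2,5.4,-0.2,0],[0.3,6.2,-0.2,0]]';python3 - <<'E'
from h import *
c=bot.camera("top")
print([(np.round(r["point"],1).tolist(),round(r["score"],2)) for r in bot.find_in("nut_a_center",c)])
cv2.imwrite("pics/p5.png",cv2.resize(c["img"][130:300,240:420],None,fx=2.5,fy=2.5,interpolation=2)[:,:,::-1])
E
```

```text
time: 6.2
ee_pos: [0.5795, -0.0826, 0.0417]
tcp_rot: [-180.0, -0.0, 86.6]
wrist_force: [-0.2, -0.6, 0.1]
opening: 0.0118
grasp_force: 0.0
[]
```

View pics/p5.png

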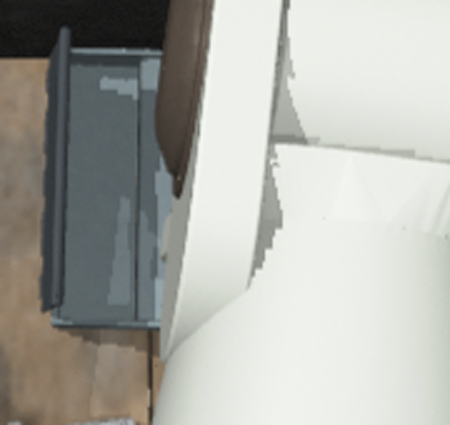

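The arm hides most of the deck, and a sliver of the nut shows ahead of the pusher at crop (165,245). The force fits sliding friction, so I continue over the edge.

```bash
python3 -m inch '[[0,0.6,0,0],[0,1.2,0,0],[0.1,1.8,0,0],[0.1,2.4,0,0],[0.1,2.9,0,0],[0.2,3.4,0,0],[0.2,3.8,0,0],[0.2,4.1,0,0]]'; python3 -m inch '[[0,0,0,0],[0,-1,0,0],[0,-2,3,0],[0,-2,7,0],[0,-4,10,0],[2,-7,10,0],[5,-10,10,0],[8,-11,9,0]]'
python3 - <<'E'
from h import *
c=bot.camera("top");print(bot.get_obs()["ee_pos"])
print([(np.round(r["point"],1).tolist(),round(r["score"],2)) for r in bot.find_in("nut_a_center",c)])
print([(np.round(r["point"],1).tolist(),round(r["score"],2)) for r in bot.find_in("bolt_center",c)])
cv2.imwrite("pics/p6.png",cv2.resize(c["img"][130:300,240:420],None,fx=3,fy=3,interpolation=2)[:,:,::-1])
E
```

```text
time: 7.3
ee_pos: [0.5815, -0.0419, 0.0417]
tcp_rot: [-180.0, 0.0, 86.6]
wrist_force: [0.2, -0.2, 0.6]
opening: 0.012
grasp_force: 0.0
time: 8.3
ee_pos: [0.6625, -0.1551, 0.1325]
tcp_rot: [179.9, 0.0, 86.5]
wrist_force: [-0.1, 1.1, -0.4]
opening: 0.0121
grasp_force: 0.0
[ 0.66434573 -0.15524362  0.12871565]
[([340.4, 171.8], 0.63)]
[([342.6, 203.4], 0.83)]
```

View pics/p6.png

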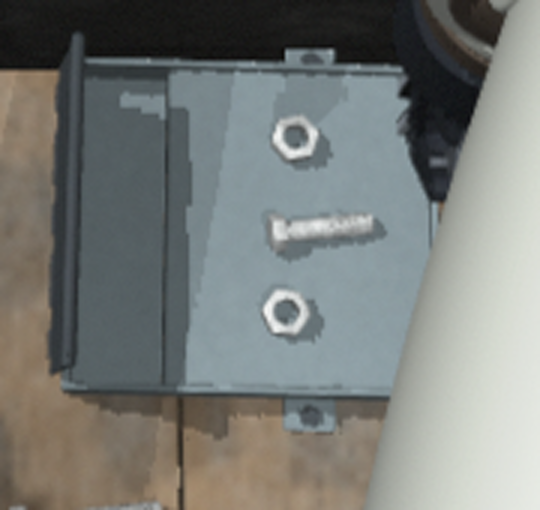

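The near nut has not moved: it is still at crop (286,312). The pusher must have passed over it or beside it, so I check the geometry.

```bash
python3 - <<'E'
from h import *
np.set_printoptions(precision=4,suppress=True)
print(bot.nose_length)
t=bot.camera("top");s=bot.camera("side")
for X in((.5765,-.1452,.0909),(.5765,-.1452,.083)):print(proj(t,np.array(X)))
p={}
for n,c in(("t",t),("s",s)):
    for th in("nut_a_center","nut_b_center","bolt_center","tray"):
        print(n,th,[(np.round(r["point"],1).tolist(),round(r["score"],2)) for r in bot.landmark_of(th,c)])
for k,z in((.579,.0365),):pass
for pt in((335.3,234),(338.5,175.8)):print(atz(t,pt,.0365),atz(t,pt,.043))
print("deck edge",atz(t,(295,200),.03))
a=cv2.resize(s["img"][130:280,240:420],None,fx=3,fy=3,interpolation=2);cv2.imwrite("pics/p7.png",a[:,:,::-1])
E
```

```text
0.008
[365.4781 230.7073]
[364.577  231.3466]
t nut_a_center [([339.4, 177.0], 0.62), ([319.3, 206.6], 0.51)]
t nut_b_center [([208.0, 202.0], 0.72), ([337.0, 234.3], 0.65)]
t bolt_center [([346.2, 204.5], 0.78)]
t tray [([320.8, 206.3], 0.72)]
s nut_a_center []
s nut_b_center []
s bolt_center []
s tray []
[ 0.5784 -0.1044  0.0365] [ 0.5776 -0.1036  0.043 ]
[ 0.6783 -0.113   0.0365] [ 0.6767 -0.1121  0.043 ]
deck edge [ 0.6381 -0.0383  0.03  ]
```

View pics/p7.png

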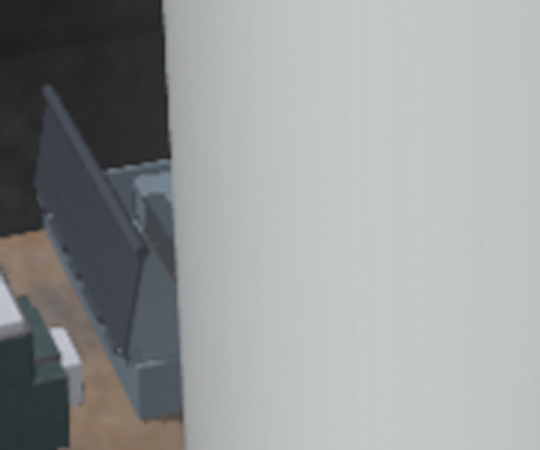

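The x and y positions agree, so the slightly open fingertips must have passed above the nut, because the pads sit farther back when not shut. I close fully and lower behind the far nut, feeling for the deck.

```bash
python3 -m inch '[[1.2,0.2,-1,0],[1.2,0.2,-3,0],[1.2,0.2,-5,0],[1.2,0.2,-7,0],[1.2,0.2,-8,0],[1.2,0.2,-8.6,0],[1.2,0.2,-8.8,0],[1.2,0.2,-8.8,0]]' 0 40; python3 -m inch '[[0,0,-0.1,0],[0,0,-0.2,0],[0,0,-0.3,0],[0,0,-0.4,0],[0,0,-0.4,0],[0,0,-0.4,0],[0,0,-0.4,0],[0,0,-0.4,0]]'
```

```text
time: 9.95
ee_pos: [0.6738, -0.1503, 0.0442]
tcp_rot: [180.0, 0.0, 86.6]
wrist_force: [0.2, 0.1, 0.4]
opening: -0.0001
grasp_force: 0.0
time: 10.95
ee_pos: [0.6735, -0.1502, 0.0397]
tcp_rot: [180.0, 0.0, 86.6]
wrist_force: [-0.2, -1.2, -0.6]
opening: -0.0001
grasp_force: 0.0
```

```bash
python3 -m inch '[[0,0,-0.05,0],[0,0,-0.1,0],[0,0,-0.15,0],[0,0,-0.2,0],[0,0,-0.2,0],[0,0,-0.2,0],[0,0,-0.2,0],[0,0,-0.2,0]]'
```

```text
time: 11.95
ee_pos: [0.6736, -0.1502, 0.0377]
tcp_rot: [180.0, -0.0, 86.6]
wrist_force: [0.1, -0.1, -0.1]
opening: -0.0002
grasp_force: 0.0
```

```bash
python3 -m inch '[[0,0,-0.05,0],[0,0,-0.1,0],[0,0,-0.15,0],[0,0,-0.2,0],[0,0,-0.2,0],[0,0,-0.2,0],[0,0,-0.2,0],[0,0,-0.2,0]]'; python3 -m inch '[[0,0,-0.05,0],[0,0,-0.1,0],[0,0,-0.15,0],[0,0,-0.2,0],[0,0,-0.2,0],[0,0,-0.2,0],[0,0,-0.2,0],[0,0,-0.2,0]]'
```

```text
time: 12.95
ee_pos: [0.6735, -0.1502, 0.0357]
tcp_rot: [180.0, 0.0, 86.6]
wrist_force: [-1.0, 0.0, 0.5]
opening: 0.0
grasp_force: 0.0
time: 13.95
ee_pos: [0.6736, -0.1502, 0.0337]
tcp_rot: [180.0, -0.0, 86.6]
wrist_force: [0.0, -0.3, -0.0]
opening: 0.0003
grasp_force: 0.0
```

```bash
python3 -m inch '[[0,0,-0.05,0],[0,0,-0.1,0],[0,0,-0.15,0],[0,0,-0.2,0],[0,0,-0.2,0],[0,0,-0.2,0],[0,0,-0.2,0],[0,0,-0.2,0]]'; python3 - <<'E'
from h import *
c=bot.camera("top");o=bot.get_obs();print(o["wrist_force"])
print(proj(c,np.array([.6735,-.1502,.0317])))
cv2.imwrite("pics/p8.png",cv2.resize(c["img"][130:290,240:420],None,fx=3.5,fy=3.5,interpolation=2)[:,:,::-1])
E
```

```text
time: 14.95
ee_pos: [0.6736, -0.1502, 0.0317]
tcp_rot: [180.0, 0.0, 86.6]
wrist_force: [0.8, 0.5, 0.5]
opening: -0.0006
grasp_force: 0.0
[-0.03681623  0.19269198  0.06576599]
[359.7859021  179.00213721]
```

View pics/p8.png

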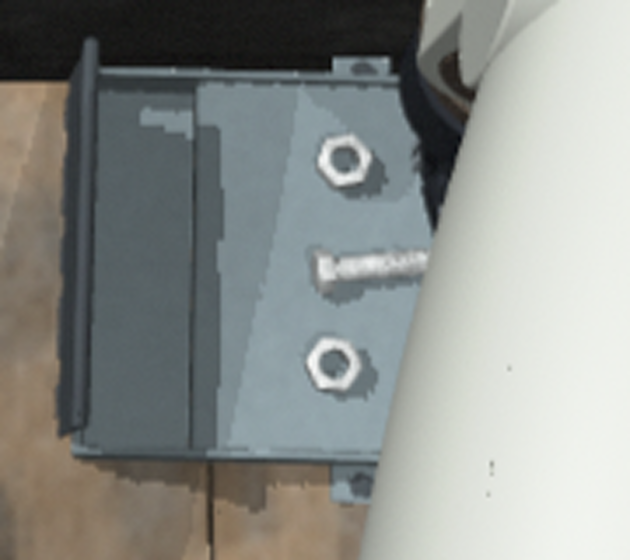

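```bash
python3 - <<'E'
from h import *
c=bot.camera("top");o=bot.get_obs();T=np.array(o["ee_pos"])
x0,y0,k=325,135,8
im=cv2.resize(c["img"][y0:y0+72,x0:x0+95],None,fx=k,fy=k,interpolation=cv2.INTER_CUBIC)
im=np.clip(im.astype(float)*1.5,0,255).astype(np.uint8)
for z,col in((.03,(255,0,0)),(.043,(255,160,0)),(.07,(0,255,0)),(.1,(0,0,255))):
    q=np.array([proj(c,np.array([T[0]+dx,T[1]+dy,z])) for dx,dy in((-.0145,-.011),(.0145,-.011),(.0145,.011),(-.0145,.011))])
    cv2.polylines(im,[((q-[x0,y0]+.5)*k).astype(int)],True,col,1)
cv2.imwrite("pics/p9.png",im[:,:,::-1]);print(im.shape)
E
```

```text
(576, 760, 3)
```

View pics/p9.png

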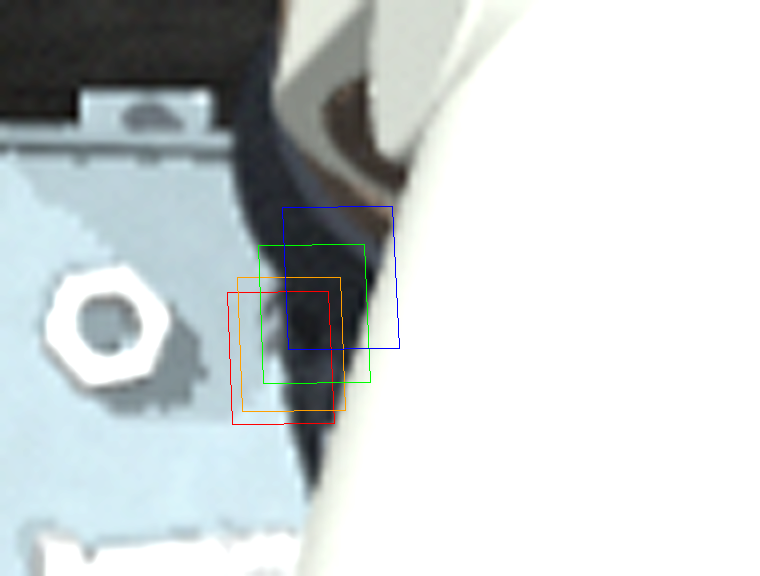

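The gripper's visible finger edge at crop (260,310) lies nearer the z≈0.07 outline than the deck outline, so the tips seem higher than the nominal nose length gives. I test with a sweep at this height and check the nut by network.

```bash
cat > n.py <<'E'
from h import *
c=bot.camera("top");o=bot.get_obs();print("tcp",np.round(o["ee_pos"],4),"t",o["time"])
for f in(bot.find_in,bot.landmark_of):
  for th,z in(("nut_a_center",.0365),("bolt_center",.04)):
    print(th,[(np.round(r["point"],1).tolist(),round(r["score"],2),atz(c,r["point"],z).round(3).tolist()) for r in f(th,c)])
cv2.imwrite("pics/last.png",c["img"][:,:,::-1])
m=(c["img"].min(2)>200)[140:265,262:385]
n,l,st,ce=cv2.connectedComponentsWithStats(m.astype(np.uint8))
print([(st[i,4],(ce[i]+[262,140]).round(1).tolist(),st[i,:4].tolist()) for i in range(1,n) if st[i,4]>15])
E
python3 -m inch '[[0,0.5,0,0],[0,1.1,0,0],[0,1.7,0,0],[0.1,2.3,0,0],[0.1,2.9,0,0],[0.1,3.5,0,0],[0.1,4,0,0],[0.2,4.5,0,0]]'; python3 n.py
```

```text
time: 16.05
ee_pos: [0.6755, -0.1049, 0.0317]
tcp_rot: [180.0, -0.0, 86.6]
wrist_force: [0.3, 0.4, -0.7]
opening: -0.0001
grasp_force: 0.0
tcp [ 0.6757 -0.1043  0.0317] t 16.1
nut_a_center []
bolt_center [([286.7, 198.3], 0.41, [0.639, -0.024, 0.04])]
nut_a_center []
bolt_center []
[(np.int32(7006), [356.0, 206.8], [55, 0, 68, 125])]
```

```bash
python3 -m inch '[[0,-1,0,0],[-0.1,-2,0,0],[-0.1,-3,0,0],[-0.2,-4,0,0],[-0.2,-4.5,0,0],[-0.2,-4.5,-0.1,0],[-0.2,-4.5,-0.2,0],[-0.2,-4.5,-0.2,0]]'; python3 n.py
```

```text
time: 17.3
ee_pos: [0.6735, -0.1498, 0.0295]
tcp_rot: [-180.0, -0.0, 86.6]
wrist_force: [0.3, -0.3, -0.5]
opening: 0.0005
grasp_force: 0.0
tcp [ 0.6735 -0.1499  0.0296] t 17.35
nut_a_center [([344.1, 175.1], 0.63, [0.679, -0.123, 0.036])]
bolt_center [([340.9, 206.1], 0.82, [0.625, -0.115, 0.04])]
nut_a_center [([336.0, 176.7], 0.61, [0.677, -0.109, 0.036]), ([346.5, 202.3], 0.52, [0.632, -0.125, 0.036])]
bolt_center [([345.5, 206.1], 0.62, [0.625, -0.123, 0.04])]
[(np.int32(50), [335.6, 176.2], [69, 29, 12, 14]), (np.int32(1065), [376.9, 233.0], [101, 36, 22, 89]), (np.int32(41), [343.0, 205.2], [74, 63, 15, 5]), (np.int32(19), [332.4, 206.4], [69, 64, 4, 6]), (np.int32(74), [334.2, 233.5], [66, 87, 14, 14])]
```

```bash
python3 - <<'E'
import cv2,numpy as np
m=cv2.resize(cv2.imread("pics/p8.png"),(180,160),interpolation=cv2.INTER_AREA).min(2)
m=(m>195)[10:135,22:110].astype(np.uint8)
n,l,st,ce=cv2.connectedComponentsWithStats(m)
print([(st[i,4],(ce[i]+[262,140]).round(1).tolist(),st[i,:4].tolist()) for i in range(1,n) if st[i,4]>15])
E
python3 -m inch '[[0,0,-0.05,0],[0,0,-0.1,0],[0,0,-0.15,0],[0,0,-0.2,0],[0,0,-0.25,0],[0,0,-0.3,0],[0,0,-0.3,0],[0,0,-0.3,0]]'
```

```text
[(np.int32(50), [335.7, 176.0], [69, 29, 12, 13]), (np.int32(67), [339.3, 205.7], [69, 63, 19, 7]), (np.int32(78), [334.3, 233.3], [66, 87, 14, 14])]
time: 18.55
ee_pos: [0.6735, -0.1502, 0.0267]
tcp_rot: [180.0, 0.0, 86.6]
wrist_force: [-0.1, 0.7, 0.3]
opening: 0.0001
grasp_force: 0.0
```

The nut centroid is unchanged, (335.7,176.0) against (335.6,176.2), so the sweep passed above it and the tips really are higher than nominal. I bring the gripper to where the side camera can see it and measure the tip by differencing against the first picture.

```bash
python3 -m inch '[[0,0,6,0],[0,0,12,0],[0,3,17,0],[-2,8,18,0],[-4,13,18,0],[-6,18,18,0],[-7,22,18,0],[-7,25,18,0]]'; python3 - <<'E'
from h import *
np.set_printoptions(precision=3,suppress=True)
s=bot.camera("side");t=bot.camera("top");T=np.array(bot.get_obs()["ee_pos"]);print(T)
out=[]
for n,c in(("side",s),("top",t)):
    b=cv2.imread(f"pics/{n}1.png")[:,:,::-1]
    m=(np.abs(c["img"].astype(int)-b).max(2)>25)
    p=proj(c,T);print(n,"tcp proj",p,"tip8",proj(c,T-[0,0,.008]),"z+40",proj(c,T+[0,0,.04]))
    im=c["img"].copy();im[~m]=(im[~m]//2)
    x0=int(np.clip(p[0]-50,0,460));y0=int(np.clip(p[1]-65,0,290))
    a=cv2.resize(im[y0:y0+130,x0:x0+100],None,fx=4,fy=4,interpolation=2)
    for z,col in((-.008,(255,0,0)),(0,(255,255,0)),(.02,(0,255,0)),(.04,(0,0,255))):
        cv2.drawMarker(a,tuple(int(v) for v in (proj(c,T+[0,0,z])-[x0,y0]+.5)*4),col,0,12)
    if n=="side":
        r=[(y,np.where(m[y,x0:x0+100])[0]) for y in range(y0,y0+130,4)]
        for y,w in r:
            if len(w):print(y,x0+w.min(),x0+w.max(),len(w))
    out.append(a)
cv2.imwrite("pics/p10.png",np.hstack(out)[:,:,::-1]);cv2.imwrite("pics/side_raw.png",s["img"][:,:,::-1])
E
```

```text
time: 19.55
ee_pos: [0.6028, 0.1016, 0.2074]
tcp_rot: [180.0, -0.0, 86.7]
wrist_force: [-0.1, -0.2, -0.1]
opening: 0.0002
grasp_force: 0.0
[0.603 0.102 0.207]
side tcp proj [215.346 140.927] tip8 [215.828 146.03 ] z+40 [212.843 114.442]
75 213 264 15
79 227 264 15
83 223 264 14
87 209 264 17
91 225 264 11
95 208 263 4
99 208 208 1
103 204 221 7
107 205 222 7
111 205 222 8
115 205 222 7
119 206 223 7
123 207 223 10
127 209 214 6
159 255 256 2
163 256 259 4
167 259 261 3
171 261 263 3
175 264 264 1
203 255 257 3
top tcp proj [197.17  201.862] tip8 [197.978 202.938] z+40 [192.84  196.098]
```

View pics/p10.png

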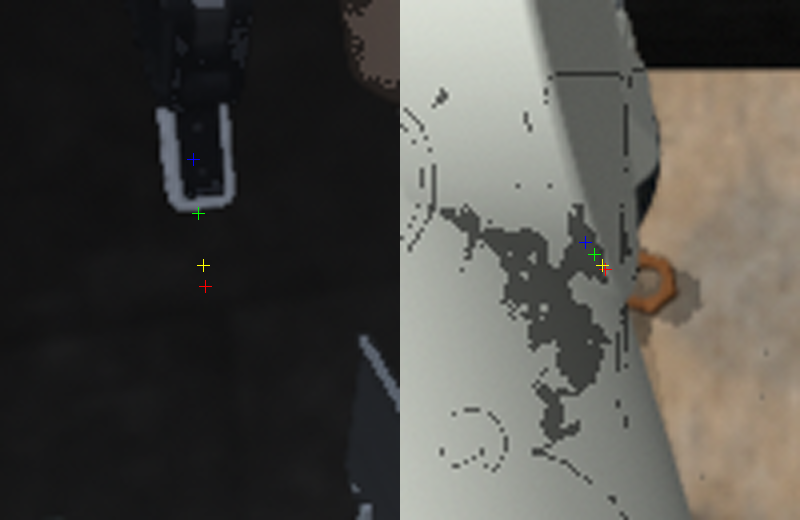

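The last view shows the closed pads at crop (200,200) in the side half. Their tip is just above the green +20 mm mark, so the real tips stand about 22 mm behind the reported TCP, with x and y correct. The right TCP height for sweeping is therefore about 0.014. I return behind the near nut.

```bash
python3 -m inch '[[-0.5,-5,0,0],[-1,-10,0,0],[-1.5,-15,0,0],[-2,-20,-2,0],[-2.6,-24.9,-6,0],[-2.6,-24.9,-11,0],[-2.6,-24.9,-15,0],[-2.6,-24.9,-17,0]]';  python3 -m inch '[[0,0,-0.5,0],[0,0,-1,0],[0,0,-1.5,0],[0,0,-1.8,0],[0,0,-2,0],[0,0,-2.2,0],[0,0,-2.3,0],[0,0,-2.3,0]]'
```

```text
time: 20.65
ee_pos: [0.5759, -0.15, 0.034]
tcp_rot: [-179.8, -0.0, 86.5]
wrist_force: [0.4, -0.3, 0.5]
opening: -0.0
grasp_force: 0.0
time: 21.65
ee_pos: [0.5775, -0.1492, 0.0137]
tcp_rot: [-180.0, -0.0, 86.6]
wrist_force: [-0.0, -0.6, -0.6]
opening: 0.0
grasp_force: 0.0
```

```bash
python3 -m inch '[[0,0.7,0,0],[0,1.4,0,0],[0.1,2.2,0,0],[0.1,3,0,0],[0.1,3.8,0,0],[0.2,4.7,0,0],[0.2,5.6,0,0],[0.3,6.4,0,0]]';  python3 -m inch '[[0,0.6,0,0],[0,1.2,0,0],[0.1,1.8,0,0],[0.1,2.4,0,0],[0.1,3,0,0],[0.2,3.5,0,0],[0.2,4,0,0],[0.2,4.4,0,0]]'; python3 -m inch '[[0,-1,0,0],[0,-2,3,0],[0,-3,7,0],[2,-6,8,0],[5,-9,8,0],[8,-10.8,8,0],[9.5,-10.8,5,0],[9.5,-10.8,3,0]]';python3 n.py
```

```text
time: 22.65
ee_pos: [0.5805, -0.0846, 0.0137]
tcp_rot: [-180.0, -0.0, 86.6]
wrist_force: [0.9, -0.1, 0.7]
opening: 0.0002
grasp_force: 0.1
time: 23.65
ee_pos: [0.5825, -0.0409, 0.0136]
tcp_rot: [-180.0, 0.0, 86.6]
wrist_force: [-0.6, -0.2, -0.6]
opening: -0.0
grasp_force: 0.0
time: 24.65
ee_pos: [0.6773, -0.15, 0.0414]
tcp_rot: [-179.9, -0.0, 86.6]
wrist_force: [-0.2, 0.0, 0.6]
opening: 0.0001
grasp_force: 0.0
tcp [ 0.6756 -0.1494  0.0386] t 24.7
nut_a_center [([339.4, 173.8], 0.49, [0.682, -0.115, 0.036])]
bolt_center [([340.0, 206.1], 0.52, [0.625, -0.113, 0.04])]
nut_a_center [([337.6, 177.4], 0.51, [0.675, -0.111, 0.036])]
bolt_center [([346.2, 202.3], 0.82, [0.632, -0.124, 0.04])]
[(np.int32(47), [335.5, 175.4], [69, 29, 13, 14]), (np.int32(973), [377.4, 233.7], [102, 38, 21, 87]), (np.int32(18), [332.3, 206.4], [69, 64, 4, 6]), (np.int32(36), [343.4, 205.3], [74, 64, 15, 4])]
```

```bash
python3 - <<'E'
from h import *
a=cv2.imread("pics/last.png").astype(int);b=cv2.imread("pics/top1.png").astype(int)
d=(a-b).max(2)[150:262,262:325]
m=(d>45).astype(np.uint8);n,l,st,ce=cv2.connectedComponentsWithStats(m)
print([(st[i,4],(ce[i]+[262,150]).round(1).tolist(),st[i,:4].tolist()) for i in range(1,n) if st[i,4]>12])
c=bot.camera("top")
for p in((285,230),(280,230)):print(atz(c,p,.01))
print("edge col at x=.58:",proj(c,np.array([.58,-.036,.03])))
E
python3 -m inch '[[0,0,-0.5,0],[0,0,-1,0],[0,0,-1.5,0],[0,0,-1.9,0],[0,0,-2.1,0],[0,0,-2.3,0],[0,0,-2.4,0],[0,0,-2.4,0]]'
```

```text
[]
[ 0.58948008 -0.02118113  0.01      ]
[ 0.58956969 -0.01257706  0.01      ]
edge col at x=.58: [294.2336531  233.96534466]
time: 25.95
ee_pos: [0.6775, -0.1492, 0.0197]
tcp_rot: [180.0, -0.0, 86.6]
wrist_force: [0.1, -0.1, 0.3]
opening: -0.0003
grasp_force: 0.0
```

```bash
python3 -m inch '[[0,0,-0.4,0],[0,0.5,-0.6,0],[0,1.2,-0.6,0],[0.1,2,-0.6,0],[0.1,3,-0.6,0],[0.2,4,-0.6,0],[0.2,5,-0.6,0],[0.2,5.9,-0.6,0]]';  python3 -m inch '[[0,0.6,0,0],[0,1.2,0,0],[0.1,1.8,0,0],[0.1,2.4,0,0],[0.1,3,0,0],[0.2,3.5,0,0],[0.2,4,0,0],[0.2,4.4,0,0]]'; python3 -m inch '[[0,-1,0,0],[0,-2,3,0],[0,-4,7,0],[-2,-8,10,0],[-2,-11,13,0],[-2,-13,15,0],[-2,-13,15,0],[-2,-13,15,0]]';python3 n.py; python3 - <<'E'
from h import *
a=cv2.imread("pics/last.png").astype(int);b=cv2.imread("pics/top1.png").astype(int)
d=(a-b)[145:265,262:345].max(2)
m=(d>18).astype(np.uint8);n,l,st,ce=cv2.connectedComponentsWithStats(m)
print([(st[i,4],(ce[i]+[262,145]).round(1).tolist(),st[i,:4].tolist(),d[l==i].mean().round()) for i in range(1,n) if st[i,4]>8])
E
```

```text
time: 26.95
ee_pos: [0.6795, -0.0894, 0.0137]
tcp_rot: [180.0, 0.0, 86.6]
wrist_force: [-0.3, -0.5, -0.4]
opening: 0.0001
grasp_force: 0.2
time: 27.95
ee_pos: [0.6815, -0.0458, 0.0136]
tcp_rot: [-180.0, -0.0, 86.6]
wrist_force: [0.2, -0.7, -0.1]
opening: 0.0002
grasp_force: 0.0
time: 28.95
ee_pos: [0.6613, -0.176, 0.1626]
tcp_rot: [-179.9, -0.0, 86.6]
wrist_force: [0.0, -0.4, -1.0]
opening: -0.0003
grasp_force: 0.0
tcp [ 0.6612 -0.1756  0.1623] t 29.0
nut_a_center []
bolt_center [([341.3, 206.5], 0.69, [0.624, -0.116, 0.04])]
nut_a_center [([281.2, 181.4], 0.65, [0.669, -0.015, 0.036])]
bolt_center [([345.8, 207.6], 0.53, [0.622, -0.123, 0.04])]
[(np.int32(18), [332.3, 206.4], [69, 64, 4, 6]), (np.int32(33), [343.2, 205.3], [74, 64, 14, 4])]
[]
```

```bash
python3 - <<'E'
from h import *
a=cv2.imread("pics/last.png").astype(int);b=cv2.imread("pics/top1.png").astype(int)
d=np.abs(a-b).max(2)[148:264,266:345]
m=(d>12).astype(np.uint8);n,l,st,ce=cv2.connectedComponentsWithStats(m)
print([(st[i,4],(ce[i]+[266,148]).round(1).tolist(),st[i,:4].tolist(),d[l==i].mean().round()) for i in range(1,n) if st[i,4]>10])
c=bot.camera("top")
for th in("nut_a_center","nut_b_center"):
  for f in(bot.find_in,bot.landmark_of):
    print([(np.round(r["point"],1).tolist(),round(r["score"],2),atz(c,r["point"],.011).round(3).tolist()) for r in f(th,c)])
print(a[176:188:2,272:298:2,1]); print(a[228:244:2,270:298:2,1])
E
```

```text
[(np.int32(9029), [304.6, 205.5], [0, 0, 79, 116], np.float64(63.0))]
[]
[([280.6, 181.2], 0.49, [0.675, -0.015, 0.011])]
[([276.7, 224.8], 0.62, [0.599, -0.007, 0.011])]
[([277.2, 229.1], 0.53, [0.591, -0.008, 0.011])]
[[ 95 130 140  82  84  84 111 121  94  92  95  94  80]
 [ 95 128 109  92  92  96  91 132  94  94  96  95  81]
 [ 96 126 119  94  94  96 106 144  94  95  97  96  77]
 [ 94 130 137 113  99 103 128 129  93  94  93  95  80]
 [ 93  80 111 144 144 132 119  82  94  93  92  95  82]
 [ 93  94  87  78 121  91  88  93  94  94  94  96  79]]
[[ 96 120 118  96  97  94  96 144 101  95  97  95  69  93]
 [ 98 122 116  98  95  95  94 136  96  96  95  96  70  95]
 [ 96 118 128  97  98  97 136 134  96  93  96  96  67  94]
 [ 97  99 131 138 117 120 134 126  93  95  96  96  59  92]
 [ 98  98  92 121 135 113  91  96  96  98  99  95  56  94]
 [ 98  97  96  93  89  98  97  96  97  96  96  96  55  93]
 [ 98  98  98  97  98  97  97  97  97  96  97  96  56  93]
 [ 99  99  99  98  99  97  98  98  98  98  96  96  65  92]]
```

Both nuts show as hexagon rings in the trough, at about (280,181) and (277,229), and the bolt blobs are unchanged. Next I go over the lid to its back side.

```bash
python3 -m inch '[[-0.5,5.5,1.5,0],[-1.2,11,1.5,0],[-2,16.5,1.5,0],[-2.6,22,1.5,0],[-3,27.5,1.5,0],[-3,27.5,-3,0],[-3,27.5,-7,0],[-3,27.5,-10,0]]'; python3 -m inch '[[0,-0.5,0,0],[0,-1.2,0,0],[0,-1.9,0,0],[0,-2.6,0,0],[0,-3.3,0,0],[0,-4,0,0],[0,-4.7,0,0],[0,-5.4,0,0]]'
```

```text
time: 30.45
ee_pos: [0.6309, 0.0991, 0.0618]
tcp_rot: [-179.9, 0.0, 86.6]
wrist_force: [-0.3, 0.1, -0.2]
opening: 0.0002
grasp_force: 0.0
time: 31.45
ee_pos: [0.6315, 0.0444, 0.0636]
tcp_rot: [-180.0, 0.0, 86.6]
wrist_force: [-0.3, -0.3, -0.8]
opening: 0.0004
grasp_force: 0.0
```

```bash
python3 -m inch '[[0,-0.6,0,0],[0,-1.2,0,0],[0,-1.8,0,0],[0,-2.4,0,0],[0,-3,0,0],[0,-3.6,0,0],[0,-4.1,0,0],[0,-4.6,0,0]]'; python3 - <<'E'
from h import *
s=bot.camera("side");b=cv2.imread("pics/side1.png")[:,:,::-1].astype(int)
print([(np.round(r["point"],1).tolist(),round(r["score"],2)) for r in bot.find_in("lid",s)])
P=[(.53,.0),(.63,-.03)]
for z in(.04,):
  for X in((.545,.02,z),(.545,-.048,z),(.71,-.052,z)):print(proj(s,np.array(X)))
print(s["img"][160:256:8,250:300:5,1])
E
```

```text
time: 32.45
ee_pos: [0.6315, -0.0015, 0.0636]
tcp_rot: [-180.0, -0.0, 86.6]
wrist_force: [0.1, 0.4, 0.5]
opening: 0.0002
grasp_force: 0.0
[([270.4, 205.4], 0.71)]
[285.80398531 245.73676168]
[326.35372894 236.30924037]
[291.89582078 184.69838998]
[[ 40  44  43  42  45  76 156 160 165 166]
 [ 43  43  42  43  44  45 154 159 164 166]
 [ 47  48  47  45  44 109 153 159 163 166]
 [ 44  43  45  46  47 111 151 159 163 165]
 [ 43  76  75  73  83  87 150 159 162 165]
 [ 49  53  76  75  80  86 130 158 161 164]
 [110 110  78  75  76  75  99 157 160 164]
 [113 117 103  78  75  85  84 155 160 164]
 [108 109 113 100  79  86  86 153 160 164]
 [ 90 107 103 106  86  76  86 152 159 163]
 [ 81  90 187 106 103  88  84 143 159 162]
 [ 49  80 135 169 113 107  85 116 158 161]]
```

```bash
python3 -m inch '[[0,0,4,0],[0,0,9,0],[0,0,14,0],[0,5,16,0],[0,10,16,0],[-2,15,16,0],[-4,20,16,0],[-8,25,16,0]]'; python3 - <<'E'
from h import *
t=bot.camera("top");s=bot.camera("side")
cv2.imwrite("pics/te.png",t["img"][:,:,::-1]);cv2.imwrite("pics/se.png",s["img"][:,:,::-1])
for n,c in(("t",t),("s",s)):
    print(n,[(np.round(r["point"],1).tolist(),round(r["score"],2)) for r in bot.find_in("lid",c)],[(np.round(r["point"],1).tolist(),round(r["score"],2)) for r in bot.find_in("bolt_center",c)])
    for a,e in((0,.036),(.15,.036+.07*np.sin(.15)),(.3,.036+.07*np.sin(.3))):
        w=.07*np.cos(a)
        print(a,[proj(c,np.array([x,y,e])).round(1).tolist() for x,y in((.54,.025-w),(.63,.022-w),(.71,.018-w))])
g=t["img"][:,:,1]
print([ (y,g[y,256:312:2].tolist()) for y in(165,190,206,230,250)])
g=s["img"][:,:,1]
# profile across lid mid line in side view from hinge to deck
for x in(.56,.63,.69):
    pr=[]
    for y in np.arange(.03,-.075,-.005):
        u,v=np.rint(proj(s,np.array([x,y,.037]))).astype(int);pr.append(int(g[v,u]))
    print("side",x,pr)
E
```

```text
time: 33.55
ee_pos: [0.552, 0.2493, 0.2229]
tcp_rot: [-180.0, 0.0, 86.6]
wrist_force: [0.8, 0.8, 0.5]
opening: 0.0002
grasp_force: 0.0
t [([281.7, 203.7], 0.95)] [([344.3, 205.5], 0.82)]
0 [[300.2, 257.5], [301.0, 204.0], [302.4, 158.1]]
0.15 [[300.1, 257.0], [300.9, 202.9], [302.3, 156.4]]
0.3 [[299.0, 256.5], [299.8, 201.8], [301.3, 154.8]]
s [([277.1, 217.8], 0.71)] []
0 [[325.8, 240.5], [306.2, 210.0], [291.9, 186.6]]
0.15 [[325.6, 235.3], [305.8, 205.0], [291.5, 181.7]]
0.3 [[324.4, 230.4], [304.6, 200.2], [290.2, 177.1]]
[(165, [194, 146, 135, 117, 128, 126, 128, 129, 124, 124, 128, 129, 128, 128, 129, 127, 128, 129, 128, 128, 125, 131, 115, 157, 165, 216, 223, 224]), (190, [184, 127, 101, 126, 131, 133, 127, 127, 124, 127, 132, 128, 127, 128, 128, 126, 129, 126, 128, 130, 120, 137, 98, 158, 163, 221, 223, 222]), (206, [178, 136, 105, 128, 127, 134, 129, 128, 123, 128, 129, 130, 128, 130, 128, 130, 127, 124, 130, 129, 118, 134, 90, 163, 162, 221, 222, 225]), (230, [149, 126, 112, 128, 128, 129, 133, 126, 125, 136, 129, 129, 128, 129, 128, 132, 128, 125, 130, 128, 124, 126, 112, 167, 218, 226, 226, 227]), (250, [209, 184, 132, 128, 131, 129, 134, 126, 128, 134, 131, 133, 132, 130, 130, 130, 128, 131, 132, 129, 135, 117, 125, 168, 167, 227, 229, 230])]
side 0.56 [112, 101, 109, 109, 111, 108, 112, 111, 109, 182, 186, 189, 192, 91, 82, 83, 83, 83, 84, 83, 84]
side 0.63 [108, 112, 105, 108, 108, 106, 107, 107, 108, 108, 83, 81, 80, 80, 81, 80, 81, 82, 81, 82, 83]
side 0.69 [64, 72, 103, 108, 107, 107, 105, 107, 108, 107, 98, 77, 79, 75, 66, 81, 82, 82, 62, 63, 82]
```

The top view fits a shut lid. I park the arm to the left for a clear side-view check.

```bash
python3 -m inch '[[-5,4,0,0],[-10,8,0,0],[-15,12,0,0],[-20,16,0,0],[-25,20,0,0],[-30,23,0,0],[-35,26,0,0],[-38,27,0,0]]'; python3 - <<'E'
from h import *
t=bot.camera("top");s=bot.camera("side")
print("side lid",bot.find_in("lid",s)[:1])
for n in("nut_a_center","bolt_center"):
    for c,k in((t,"t"),(s,"s")):print(n,k,[(np.round(r["point"],1).tolist(),round(r["score"],2)) for r in bot.find_in(n,c)])
g=s["img"][:,:,1].astype(int)
def ln(c,y0,y1,x,z):
    g=c["img"][:,:,1]
    return [int(g[tuple(np.rint(proj(c,np.array([x,y,z]))).astype(int)[::-1])]) for y in np.arange(y0,y1,-.005)]
for x in(.56,.63,.69):print(x,ln(s,.03,-.075,x,.037))
for a in(0,.1,.2,.3):
    w=.07*np.cos(a);e=.036+.07*np.sin(a)
    print(a,[proj(s,np.array([x,y,e])).round(1).tolist() for x,y in((.54,.025-w),(.63,.022-w),(.71,.018-w))])
for u in(295,306,320):print(u,[(v,int(g[v,u])) for v in range(180,256,3)])
E
```

```text
time: 34.85
ee_pos: [0.1714, 0.5186, 0.2232]
tcp_rot: [-180.0, 0.0, 86.6]
wrist_force: [0.6, -0.2, 0.2]
opening: -0.0
grasp_force: 0.0
side lid [{'point': [284.5, 214.8], 'score': 0.73}]
nut_a_center t []
nut_a_center s []
bolt_center t [([344.2, 204.5], 0.7)]
bolt_center s [([343.5, 201.8], 0.73)]
0.56 [125, 112, 121, 122, 124, 120, 125, 124, 122, 123, 125, 122, 126, 122, 129, 142, 207, 210, 211, 209, 211]
0.63 [120, 125, 117, 121, 120, 118, 119, 120, 120, 120, 120, 120, 119, 120, 127, 124, 192, 204, 204, 204, 203]
0.69 [71, 81, 115, 121, 119, 119, 116, 119, 120, 118, 119, 119, 119, 119, 113, 123, 157, 203, 204, 203, 203]
0 [[325.8, 240.5], [306.2, 210.0], [291.9, 186.6]]
0.1 [[325.7, 237.0], [306.1, 206.7], [291.7, 183.3]]
0.2 [[325.3, 233.6], [305.5, 203.4], [291.2, 180.2]]
0.3 [[324.4, 230.4], [304.6, 200.2], [290.2, 177.1]]
295 [(180, 59), (183, 165), (186, 132), (189, 206), (192, 157), (195, 114), (198, 126), (201, 115), (204, 119), (207, 120), (210, 120), (213, 120), (216, 122), (219, 120), (222, 120), (225, 121), (228, 121), (231, 122), (234, 124), (237, 121), (240, 125), (243, 122), (246, 100), (249, 188), (252, 127), (255, 128)]
306 [(180, 60), (183, 121), (186, 206), (189, 204), (192, 204), (195, 206), (198, 204), (201, 205), (204, 204), (207, 203), (210, 139), (213, 116), (216, 128), (219, 117), (222, 121), (225, 121), (228, 121), (231, 122), (234, 124), (237, 123), (240, 122), (243, 118), (246, 137), (249, 133), (252, 129), (255, 127)]
320 [(180, 145), (183, 207), (186, 207), (189, 205), (192, 206), (195, 207), (198, 208), (201, 206), (204, 205), (207, 203), (210, 208), (213, 206), (216, 205), (219, 208), (222, 209), (225, 209), (228, 209), (231, 164), (234, 108), (237, 127), (240, 103), (243, 131), (246, 136), (249, 130), (252, 131), (255, 130)]
```

The side view has the lid's free edge at column 306, row 211. A shut lid predicts row 210 there. The bolt is where it started, so I hand the job in.

```bash
python3 -c "
from workcell import bot
print(bot.job_done())"
```

```text
the job is handed in; nothing more can be done
None
```

The job is handed in at about 35 s, and `job_done()` gave no verdict: both nuts are swept into the trough, the bolt is still in place on the deck, and the lid measures shut in the side view.

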